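# Rock test of a bowed cover plate

### The arm

A 7-joint arm with a two-finger parallel gripper is mounted at the origin on a cart in front of the work surface, level with it; the furniture and walls round the work are solid. World frame = base frame: x ahead of the robot, y to its left, z up, the work surface at z = 0. Lengths are in mm, angles in rad, forces in N, time in s.
With the tool pointing down it reaches from about 400 to 875 mm from the base axis. Payload 4.4 kg.
Tool frame: the origin (TCP) lies between the finger pads; the fingertips stand ctrl.finger_overhang ahead of it and the grasp point (between the pads) lies 11 mm behind it (ctrl.finger_overhang is the distance from the TCP to the fingertips, in mm); z points along the fingers, y is the direction in which the jaws open and shut (so a half turn about z gives the same grasp; the last joint's range is limited). The gripper opens to 85 mm and grips with 20 to 120 N. Pads are 22 mm wide; open, the fingers measure 114 mm over their backs; the gripper's body (76 mm by 85 mm) begins 54 mm behind the grasp point. The pads swing forward as they close: fully open they stand 13 mm farther back than shut.
Start: joints at [1.035, 0.628, 0.038, 1.517, -0.027, 0.996, -0.02], TCP at [294.288, -579.579, 239.313] pointing down, gripper open.
Joint ranges: [-3.06, 3.06], [-0.37, 2.12], [-1.25, 1.32], [0.18, 2.47], [-1.1, 4.24], [0.23, 1.98], [-2.94, 2.94]. Speed limits (rad/s): [2.57, 2.57, 3.14, 3.14, 3.14, 3.14, 3.14].

### API

Orientations are given as [roll, pitch, yaw] about the fixed x, y, z axes, in that order (R = Rz(yaw) Ry(pitch) Rx(roll)).
In Python, from cell import ctrl gives the robot as it stands. The module is installed in compiled form; this text tells all that it offers.
- The arm moves only by the tool step_arm, never from a script. Its argument "deltas" is a list that holds one entry, the list of rows, each a list of 7 numbers: the opening, from 0 (shut) to 1 (fully open), then the shift along the world's x, y, z in mm, then the turn, a rotation vector about the world's x, y, z in rad. In form: [[[grip, tx, ty, tz, rx, ry, rz], ...]]. A call has 1 to 10 rows; each row shifts and turns the commanded pose from where the row before left it; what a row does not reach is not made up. A row lasts 1/12 s, in which the tool goes at most 41.7 mm and 7.16 degrees, less where a joint would pass 70% of its speed; a pose out of reach is approached as far as the arm can. A call is refused whole if a number of a shift passes 41.7 or a number of a turn 0.125, either way. A call with a gripper value outside its range is refused whole. The fingers move at their own pace and stop on an object; the grip force is fixed at half the most. Time passes only in rows, so rows that do not move let the fingers close. It gives the time, the measured TCP pose, the force and the opening at its end, in the units of the state.
- ctrl.read_state(): the state, without advancing time (a new reading comes with each control period).
- ctrl.get_image(name): name is "side" or "top"; returns (picture, depth): 400x640x3 uint8, red, green, blue; 400x640 float32, mm along the optical axis (not along the pixel's ray), 0 where there is no reading.
- ctrl.camera_info(name): a dict with "intrinsics" (3x3 intrinsics, pixels), "distortion" ([k1, k2, p1, p2, k3] as OpenCV has them; the pictures are not rectified), "rvec" (rotation vector, rad) and "tvec" (3), from world to camera coordinates, as OpenCV has them. Camera axes: x right, y down, z forward; pixel columns grow to the right and rows downward; lengths in mm; the calibration is good to about 2 mm. A picture is of the moment at which its call begins. camera_info takes no time and is no camera call.
- ctrl.finish_job(): hands the job in, once; it reports no verdict.
The state is a dict: "clock": time; "qpos": joint angles; "qd": joint speeds; "tau": joint torques, N m; "eef_pos": TCP position; "tool_rot": TCP orientation; "force": force on the tool from outside, world axes, zero at the start; "torque": the same for the moment, N m; "width": finger opening in mm.
Only numpy, scipy, OpenCV 4.12 (cv2) and the standard library are available. Lean on these libraries where they do the work, as an engineer would, in place of code of your own. Each camera call takes 0.05 s, during which the arm holds its last target.

### The job

Check the blue instrument cover for bow: pick up the straightedge, set it down (do not drop it) centred across the cover's face along the cover's long direction, and let go. Then with the closed fingers press its red end down until it rocks onto the face, and after that press its plain end down the same way. Leave the straightedge lying across the blue cover, and do not push either cover out of its place.

Things in the scene. Friction and masses are not known exactly. Their poses are not given: they have to be found in the camera images.
- straightedge: Straightedge: steel bar 160 mm long (y), 28 wide (x), 8 thick, loose, 0.25 kg, with a black handle upright on its middle: 16 wide (x), 50 long (y), from 8 to 46 mm above the underside. Origin: centre of the underside, z up. The +y end is banded red (y 58 to 80 mm), the -y end plain. Press on its upper face at y = +68 (red) or -68 mm (plain), x = 0. May be laid either way round.
- blue_cover: Blue painted cover plate, 4 screw holes, loose, 0.9 kg: 130 mm long (y), 95 wide (x). Origin: underside centre, z up. Face bowed along y: 21 mm high and level in the middle 26 mm, 15 mm high at both ends. A bar laid along y rests level; 1 N or more on its end rocks it by up to 9 degrees: pressed at 68 mm, it sinks some 7 mm, then stops firm. Let go, it swings back towards level.
- white_cover: White painted cover plate of the same outline (130 mm along y, 95 mm along x), but flat, 18 mm high. Origin: centre of the underside. Not to be tested: leave it alone.

How it is judged (in metres and radians):
On the way, in this order (a step that is already met when the one before it is completed fails the run):
1. the straightedge lies along the face of the blue cover, centred, and is let go (x of straightedge in the frame of blue_cover between -0.02 and 0.02 m and y of straightedge in the frame of blue_cover between -0.02 and 0.02 m and z of straightedge in the frame of blue_cover between 0.014 and 0.028 m and angle between the y axis of straightedge and the y axis of blue_cover, either way round below 0.2 rad and contact force between straightedge and blue_cover above 0.5 N and contact force between the fingers and straightedge below 0.05 N), for 0.2 s.
2. the red end is pressed down by the fingers and the straightedge rocks to that side (contact force between the fingers and straightedge above 1 N and contact force between straightedge and blue_cover above 0.5 N and angle between straightedge's own y axis and vertical above 1.641 rad and y of the grasp point in the frame of straightedge above 0.04 m), for 0.1 s.
3. the plain end is pressed down by the fingers and the straightedge rocks to that side (contact force between the fingers and straightedge above 1 N and contact force between straightedge and blue_cover above 0.5 N and angle between straightedge's own y axis and vertical below 1.501 rad and y of the grasp point in the frame of straightedge below -0.04 m), for 0.1 s.
At the end, for the whole second after the job is handed in: The straightedge lies at rest on the blue cover's face, let go, its middle within 30 mm of the cover's middle along each of the cover's two directions and its length within 15 degrees of the cover's length (x of straightedge in the frame of blue_cover between -0.03 and 0.03 m and y of straightedge in the frame of blue_cover between -0.03 and 0.03 m and z of straightedge in the frame of blue_cover between 0.014 and 0.028 m and angle between the y axis of straightedge and the y axis of blue_cover, either way round below 0.26 rad and contact force between straightedge and blue_cover above 0.5 N and contact force between the fingers and straightedge below 0.05 N and linear speed of straightedge below 0.02 m/s); the robot touches nothing.
It fails at once if the straightedge is dropped (falls free faster than 0.6 m/s) (linear speed of straightedge above 0.6 m/s and contact force between the fingers and straightedge below 0.05 N).
It fails at once if the blue cover is pushed more than 30 mm from its place (distance of blue_cover from where it was at the start of the episode above 0.03 m).
It fails at once if the white cover is pushed more than 30 mm from its place (distance of white_cover from where it was at the start of the episode above 0.03 m).
It also fails if it takes over 51 s, if anything falls off the work surface, if the arm or the gripper's body presses on something with over 40 N, if the wrist force passes 120 N, or if a joint passes its speed limit or range.

## Working session

There is one attempt and no reset: what is moved stays moved. The work goes in short steps, Python scripts to look and compute and a tool call to move; the robot and the scene stay as the last step left them, time stands still between calls to the robot, and variables do not carry over. Pictures are saved under pics/ and viewed, and the job is handed in when it is done.

Besides the shell and the picture viewer there is one more tool, called after "Call:" as a command line: name --argument value ..., lists and objects as JSON in quotes. step_arm: Moves the arm, as the interface text tells. Its arguments: {"type":"object","properties":{"deltas":{"type":"array"}},"required":["deltas"]}

```bash
mkdir -p pics
cat > h.py <<'E'
import numpy as np, cv2
from cell import ctrl
def ray(cam,uv):
    c=ctrl.camera_info(cam);K=np.array(c['intrinsics'],float);D=np.array(c['distortion'],float)
    R,_=cv2.Rodrigues(np.array(c['rvec'],float));t=np.array(c['tvec'],float).reshape(3)
    n=cv2.undistortPoints(np.array(uv,float).reshape(-1,1,2),K,D).reshape(-1,2)
    d=np.c_[n,np.ones(len(n))]@R
    return -R.T@t,d
def plane(cam,uv,z):
    o,d=ray(cam,uv);return o+d*((z-o[2])/d[:,2])[:,None]
def depthpts(cam,uv,dep):
    o,d=ray(cam,uv);return o+d*np.asarray(dep)[:,None]
E
python3 - <<'E'
from h import *
print(ctrl.read_state(),ctrl.finger_overhang)
for n in("top","side"):
    im,d=ctrl.get_image(n);cv2.imwrite(f"pics/{n}0.png",im[:,:,::-1]);np.save(n+"0.npy",d);print(ctrl.camera_info(n))
E
```

```text
{'clock': 0.0, 'qpos': array([ 1.03524874,  0.62930761,  0.03848175,  1.51838409, -0.02700802,
        0.9963292 , -0.02002457]), 'qd': array([ 9.81667073e-04,  7.74027569e-04,  1.99378129e-04,  8.25916620e-04,
       -2.51931099e-05, -1.21854273e-03, -4.62301331e-04]), 'tau': array([-8.93617766e-05, -5.63389349e+01,  1.22642655e+00, -1.93441540e+01,
        1.10648770e-02,  1.05582591e-02,  2.10607664e-05]), 'eef_pos': array([ 293.95376317, -579.03251191,  238.40964215]), 'tool_rot': array([-3.13968392e+00,  4.04908462e-05,  4.69686141e-01]), 'force': array([-0.53623546,  1.13240666, -0.40204412]), 'torque': array([ 0.01668358, -0.0446245 , -0.03201378]), 'width': 85.4392477883451} 8.0
{'intrinsics': array([[508.45615657,   0.        , 321.58931003],
       [  0.        , 508.45615657, 198.51307755],
       [  0.        ,   0.        ,   1.        ]]), 'distortion': array([-0.14951021,  0.        ,  0.        ,  0.        ,  0.        ]), 'rvec': array([ 2.1696745 , -2.15773706,  0.07732955]), 'tvec': array([-3.32059781e-01,  4.73166997e+02,  8.27011949e+02])}
{'intrinsics': array([[493.52590195,   0.        , 316.43920936],
       [  0.        , 493.52590195, 211.60975417],
       [  0.        ,   0.        ,   1.        ]]), 'distortion': array([-0.15327528,  0.        ,  0.        ,  0.        ,  0.        ]), 'rvec': array([ 0.57904185, -2.48837683,  1.40304515]), 'tvec': array([438.15647847, 151.97206416, 678.04845246])}
```

View pics/top0.png

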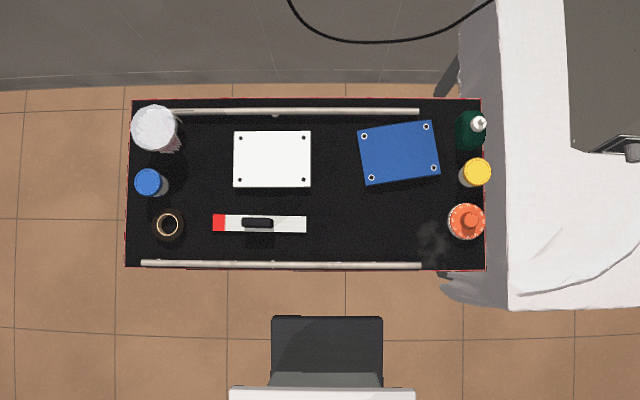

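View pics/side0.png

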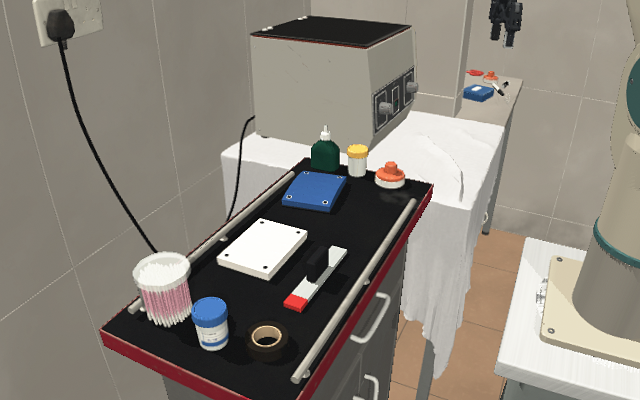

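The top view shows the blue cover at about (399,152), the white cover at (272,159), and the straightedge at (259,223) with its red end on the left. Rails run along both long edges. Next I'll measure the poses.

```bash
cat > m.py <<'E'
from h import *
def rect(cam,mask,z,name):
    cs,_=cv2.findContours(mask.astype(np.uint8),cv2.RETR_EXTERNAL,cv2.CHAIN_APPROX_NONE)
    c=max(cs,key=cv2.contourArea).reshape(-1,2)
    p=plane(cam,c,z)[:,:2].astype(np.float32)
    r=cv2.minAreaRect(p);b=cv2.boxPoints(r)
    e=b[1]-b[0] if np.linalg.norm(b[1]-b[0])>np.linalg.norm(b[2]-b[1]) else b[2]-b[1]
    a=np.degrees(np.arctan2(e[1],e[0]))%180
    print(cam,name,np.round(r[0],1),np.round(r[1],1),"long axis deg",round(a,2), "px",c.min(0),c.max(0));return r,a
def roi(m,x0,y0,x1,y1):
    o=np.zeros_like(m);o[y0:y1,x0:x1]=m[y0:y1,x0:x1];return o
def masks(im):
    h=cv2.cvtColor(im,cv2.COLOR_RGB2HSV).astype(int);H,S,V=h[...,0],h[...,1],h[...,2]
    return (H>100)&(H<125)&(S>120)&(V>60), (S<40)&(V>170), ((H<8)|(H>172))&(S>150)&(V>120), V
E
python3 - <<'E'
from m import *
im=cv2.imread("pics/top0.png")[:,:,::-1].copy()
b,w,r,V=masks(im)
rect("top",roi(b,340,110,450,195),17,"blue")
rect("top",roi(w,225,120,320,195),18,"white")
rect("top",roi(w|r,205,205,315,240),8,"bar")
rect("top",roi(r,205,205,235,240),8,"red")
rect("top",roi((V<60)&(V>0),236,216,280,231),46,"handle")
im=cv2.imread("pics/side0.png")[:,:,::-1].copy()
b,w,r,V=masks(im)
rect("side",roi(b,270,160,355,215),17,"blue")
rect("side",roi(r,280,280,312,315),8,"red")
rect("side",roi(w,215,215,310,280),18,"white")
# depth checks
d=np.load("top0.npy")
pts={"blue":(399,152),"white":(272,159),"barp":(290,224),"barred":(218,223),"handle":(257,223),"table":(335,200),"rail_far":(300,112),"rail_near":(300,264),"bottle":(478,123),"yellow":(477,172),"orange":(466,221)}
for k,v in pts.items(): print(k,np.round(depthpts("top",[v],[d[v[1],v[0]]])[0],1))
E
```

```text
top blue [ 554.8 -127.2] [ 98.1 130.6] long axis deg 99.15 px [357 119] [440 185]
top white [541.9  88.8] [ 95.1 129.9] long axis deg 90.17 px [233 131] [309 186]
top bar [432.9 109.8] [159.3  27.7] long axis deg 89.59 px [212 214] [305 231]
top red [433.4 179.2] [27.4 20.7] long axis deg 0.4 px [212 214] [224 230]
top handle [431.3 106.5] [14.6 49.2] long axis deg 90.41 px [242 218] [272 227]
side blue [ 554.6 -121.1] [104.  148.1] long axis deg 99.26 px [281 171] [346 211]
side red [434.7 179.3] [28.8 32.3] long axis deg 179.76 px [283 294] [307 312]
side white [540.9  90.8] [104.5 145.4] long axis deg 90.3 px [217 218] [306 279]
blue [ 552.2 -127.6   23.6]
white [540.9  87.3  15.4]
barp [430.9  55.9   6.7]
barred [431.6 179.    9.5]
handle [430.5 106.5  45.4]
table [ 4.727e+02 -2.020e+01  1.000e-01]
rail_far [621.9  40.2  19.7]
rail_near [364.1  37.3  21.7]
bottle [ 588.8 -246.5   84.3]
yellow [ 513.9 -249.7   59.2]
orange [ 435.3 -233.8   44.7]
```

Call:
step_arm --deltas '[[[0.6,14,38,0,0,0,0.11],[0.6,14,38,0,0,0,0.11],[0.6,14,38,0,0,0,0.11],[0.6,14,38,0,0,0,0.11],[0.6,14,38,0,0,0,0.11],[0.6,14,38,0,0,0,0.11],[0.6,14,38,0,0,0,0.11],[0.6,14,38,0,0,0,0.11],[0.6,14,38,0,0,0,0.11],[0.6,14,38,0,0,0,0.11]]]'

```text
clock: 0.93
eef_pos: [434.3, -197.7, 239.3]
tool_rot: [-3.141, 0.0, 1.575]
force: [0.6, 0.2, 0.3]
width: 51.3
```

Call:
step_arm --deltas '[[[0.6,0,31,0,0,0,0],[0.6,0,31,0,0,0,0],[0.6,0,31,-5,0,0,0],[0.6,0,31,-10,0,0,0],[0.6,0,31,-10,0,0,0],[0.6,0,31,-15,0,0,0],[0.6,0,31,-20,0,0,0],[0.6,0,31,-20,0,0,0],[0.6,0,31,-20,0,0,0],[0.6,0,0,0,0,0,0]]]'

```text
clock: 1.77
eef_pos: [432.5, 86.6, 136.7]
tool_rot: [-3.138, -0.003, 1.581]
force: [0.2, 0.5, -0.1]
width: 50.9
```

Run:
```python
from h import *
s=ctrl.read_state();print({k:np.round(s[k],3) for k in("clock","qpos","eef_pos","tool_rot","force","width")})
im,d=ctrl.get_image("side");cv2.imwrite("pics/side1.png",im[:,:,::-1])
```

```text
{'clock': np.float64(1.767), 'qpos': array([-0.077,  0.523, -0.254,  2.173,  0.267,  0.477, -0.528]), 'eef_pos': array([432.519,  86.574, 136.723]), 'tool_rot': array([-3.138e+00, -3.000e-03,  1.581e+00]), 'force': array([ 0.234,  0.455, -0.079]), 'width': np.float64(50.936)}
```

Call:
step_arm --deltas '[[[0.6,0,10,-15,0,0,-0.005],[0.6,0,11.5,-15,0,0,-0.005],[0.6,0,0,-15,0,0,0],[0.6,0,0,-10,0,0,0],[0.6,0,0,0,0,0,0]]]'

```text
clock: 2.23
eef_pos: [433.4, 99.6, 83.1]
tool_rot: [-3.139, 0.002, 1.559]
force: [-0.4, -0.1, -0.1]
width: 51.0
```

Run:
```python
from h import *
for n in("side","top"):
    im,d=ctrl.get_image(n);cv2.imwrite(f"pics/{n}2.png",im[:,:,::-1])
```

```text
(no output)
```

View pics/side2.png

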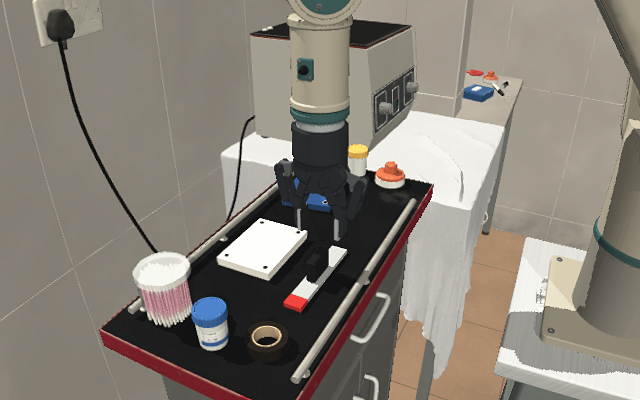

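The jaws straddle the handle line at about (318,235). They need to move about 9 mm further in +y, then go down.

Call:
step_arm --deltas '[[[0.6,-1,8.5,-10,0,0,0.008],[0.6,0,0,-15,0,0,0],[0.6,0,0,-15,0,0,0],[0.6,0,0,-12,0,0,0],[0.6,0,0,-8,0,0,0],[0.6,0,0,0,0,0,0],[0.6,0,0,0,0,0,0]]]'

```text
clock: 2.92
eef_pos: [433.5, 108.5, 27.3]
tool_rot: [-3.141, 0.001, 1.567]
force: [-0.3, 0.4, 0.4]
width: 50.9
```

Run:
```python
from h import *
for n in("side",):
    im,d=ctrl.get_image(n);cv2.imwrite(f"pics/{n}3.png",im[180:340,200:440,::-1].repeat(3,0).repeat(3,1))
s=ctrl.read_state();print({k:np.round(s[k],3) for k in("clock","eef_pos","tool_rot","force","width")})
```

```text
{'clock': np.float64(2.967), 'eef_pos': array([433.674, 108.641,  27.5  ]), 'tool_rot': array([3.141e+00, 1.000e-03, 1.567e+00]), 'force': array([-0.015, -0.917, -0.042]), 'width': np.float64(51.214)}
```

View pics/side3.png

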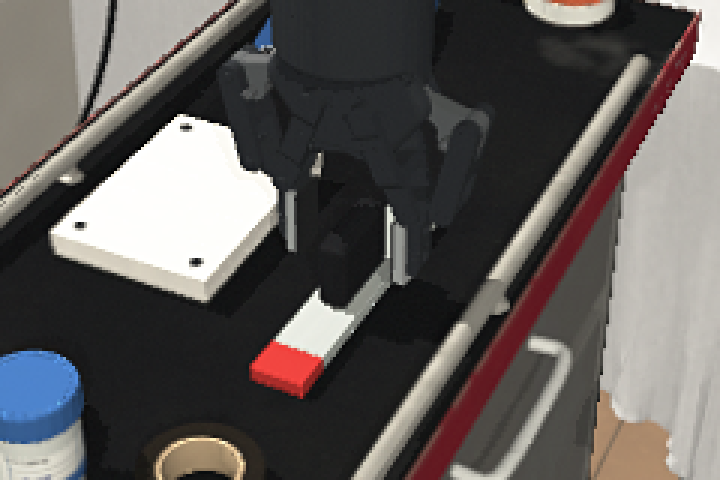

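The pads straddle the black handle, crop pixels (290,215) and (395,240). I'll lower 5 mm and close.

Call:
step_arm --deltas '[[[0.6,-1,0,-5,0,0,0],[0,0,0,0,0,0,0],[0,0,0,0,0,0,0],[0,0,0,0,0,0,0],[0,0,0,0,0,0,0],[0,0,0,0,0,0,0],[0,0,0,0,0,0,0],[0,0,0,0,0,0,0]]]'

```text
clock: 3.63
eef_pos: [432.8, 109.2, 22.5]
tool_rot: [3.141, 0.001, 1.567]
force: [-0.1, -0.5, 6.5]
width: 14.8
```

Call:
step_arm --deltas '[[[0,0,0,5,0,0,0],[0,0,0,10,0,0,0],[0,0,0,15,0,0,0],[0,0,0,20,0,0,0],[0,0,0,20,0,0,0],[0,0,0,15,0,0,0],[0,0,0,5,0,0,0],[0,0,0,0,0,0,0]]]'

```text
clock: 4.3
eef_pos: [432.5, 109.0, 112.7]
tool_rot: [3.141, 0.0, 1.567]
force: [-0.4, 0.3, -2.6]
width: 15.6
```

Run:
```python
from m import *
s=ctrl.read_state();print({k:np.round(s[k],3) for k in("clock","eef_pos","tool_rot","force","width")})
im,d=ctrl.get_image("side");cv2.imwrite("pics/side4.png",im[150:340,180:440,::-1].repeat(3,0).repeat(3,1))
im,d=ctrl.get_image("top");cv2.imwrite("pics/top4.png",im[:,:,::-1])
```

```text
{'clock': np.float64(4.3), 'eef_pos': array([432.54 , 109.035, 112.705]), 'tool_rot': array([3.141, 0.   , 1.567]), 'force': array([-0.43 ,  0.278, -2.618]), 'width': np.float64(15.563)}
```

View pics/side4.png

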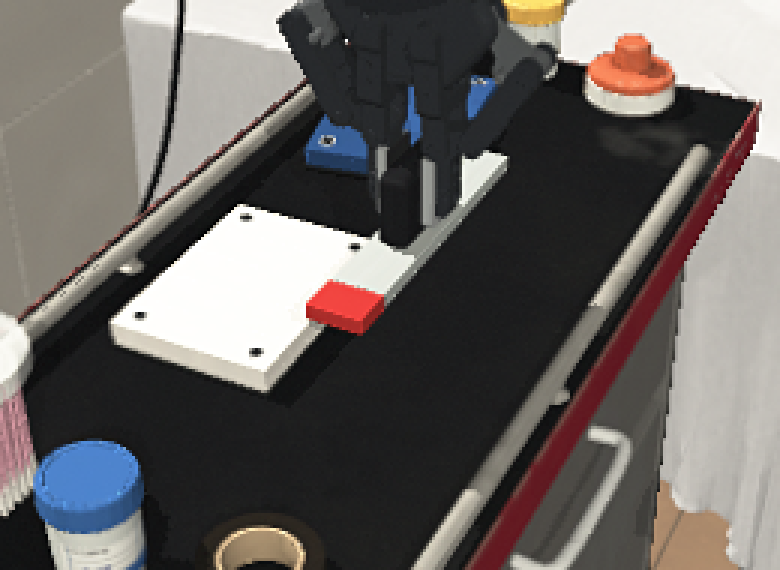

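View pics/top4.png

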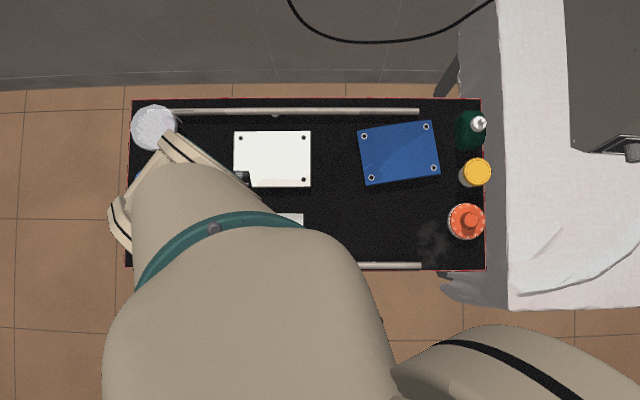

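Call:
step_arm --deltas '[[[0,6,-12,0,0,0,0.008],[0,12,-24,0,0,0,0.02],[0,14,-26,0,0,0,0.02],[0,14,-26,0,0,0,0.02],[0,14,-28,0,0,0,0.02],[0,14,-28,0,0,0,0.02],[0,14,-28,0,0,0,0.02],[0,14,-26,0,0,0,0.02],[0,12,-24,0,0,0,0.01],[0,8,-14,0,0,0,0.006]]]'

```text
clock: 5.23
eef_pos: [553.8, -130.9, 109.6]
tool_rot: [-3.138, 0.002, 1.729]
force: [0.3, 0.2, -3.4]
width: 15.2
```

Call:
step_arm --deltas '[[[0,0,0,-10,0,0,0],[0,0,0,-15,0,0,0],[0,0,0,-10,0,0,0],[0,0,0,-5,0,0,0],[0,0,0,0,0,0,0],[0,0,0,0,0,0,0]]]'

```text
clock: 5.73
eef_pos: [553.7, -126.1, 71.2]
tool_rot: [-3.14, 0.0, 1.733]
force: [0.1, 0.6, -2.0]
width: 15.4
```

Run:
```python
from m import *
s=ctrl.read_state();print({k:np.round(s[k],3) for k in("clock","qpos","eef_pos","tool_rot","force","width")})
im,d=ctrl.get_image("side");cv2.imwrite("pics/side5.png",im[100:290,220:480,::-1].repeat(3,0).repeat(3,1));np.save("side5.npy",d)
b,w,r,V=masks(im); m=roi(r,270,120,400,250)
ys,xs=np.nonzero(m);print(xs.min(),xs.max(),ys.min(),ys.max())
P=depthpts("side",np.c_[xs,ys],d[ys,xs]);print(np.round(np.percentile(P,[5,50,95],axis=0),1))
im,d=ctrl.get_image("top");cv2.imwrite("pics/top5.png",im[:,:,::-1])
```

```text
{'clock': np.float64(5.733), 'qpos': array([ 0.532,  0.814, -0.573,  1.87 ,  0.692,  0.668, -0.3  ]), 'eef_pos': array([ 553.711, -126.073,   71.238]), 'tool_rot': array([-3.14 ,  0.   ,  1.733]), 'force': array([ 0.055,  0.606, -2.018]), 'width': np.float64(15.373)}
296 399 162 192
[[ 419.5 -245.2   20.9]
 [ 450.4 -218.3   39. ]
 [ 551.9  -48.    59.3]]
```

View pics/side5.png

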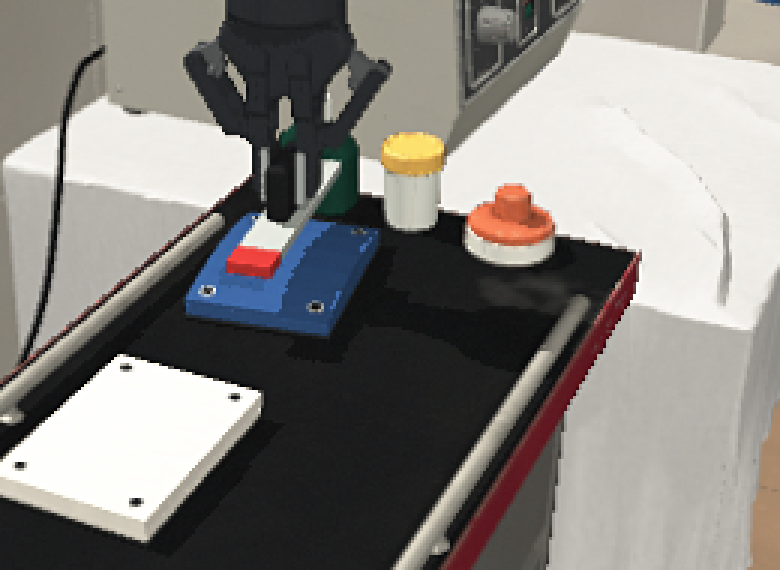

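View pics/top5.png

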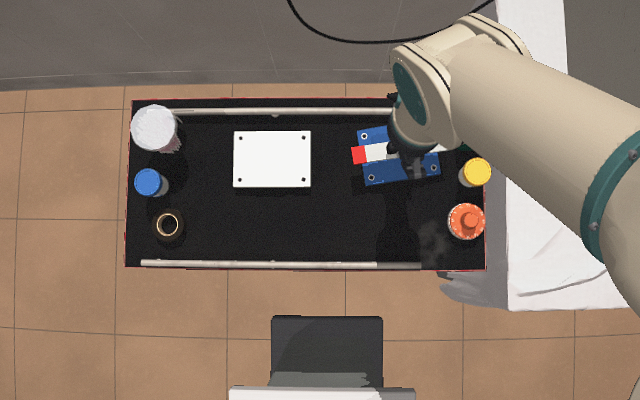

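The bar hangs over the cover, red end at top (358,155), aligned with it. I'll check the red end's position and height, and where the bottle stands.

Run:
```python
from m import *
im=cv2.imread("pics/top5.png")[:,:,::-1].copy()
b,w,r,V=masks(im)
rect("top",roi(r,345,140,372,168),57,"red z57")
m=roi(w|r,345,130,390,172);rect("top",m,57,"red+white")
rect("top",roi(b,340,110,450,195),17,"blue")
d=np.load("side5.npy")
c=cv2.imread("pics/side5.png")[1::3,1::3,::-1].copy()
b,w,r,V=masks(c);m=roi(r,70,75,97,95);ys,xs=np.nonzero(m)
P=depthpts("side",np.c_[xs+220,ys+100],d[ys+100,xs+220]);print(np.round(np.percentile(P,[5,50,95],axis=0),1))
m=roi(w,100,50,116,70);ys,xs=np.nonzero(m)
P=depthpts("side",np.c_[xs+220,ys+100],d[ys+100,xs+220]);print("plain end",np.round(np.percentile(P,[5,50,95],axis=0),1))
d=np.load("top0.npy");ys,xs=np.mgrid[105:240,450:495];ys=ys.ravel();xs=xs.ravel()
P=depthpts("top",np.c_[xs,ys],d[ys,xs]);P=P[P[:,2]>30]
for lo,hi in((560,640),(480,555),(400,480)):
    q=P[(P[:,0]>lo)&(P[:,0]<hi)];print(lo,hi,np.round(q.min(0)),np.round(q.max(0)))
    q2=q[q[:,2]>75]; 
    if len(q2):print("  above75",np.round(q2.min(0)),np.round(q2.max(0)))
```

```text
top red z57 [541.6 -57.3] [29.1 21. ] long axis deg 9.3 px [351 145] [366 164]
top red+white [544.7 -76.5] [29.1 59.8] long axis deg 99.3 px [351 142] [387 164]
top blue [ 520.7 -103.4] [38.1 72.1] long axis deg 99.29 px [362 158] [407 185]
[[528.2 -66.1  51.8]
 [541.2 -52.1  57.9]
 [553.7 -47.   59.7]]
plain end [[ 545.9 -204.3   57.6]
 [ 552.4 -189.7   58.6]
 [ 560.  -159.3   60.2]]
560 640 [ 560. -268.   30.] [ 619. -227.  100.]
  above75 [ 579. -261.   75.] [ 602. -238.  100.]
480 555 [ 493. -274.   31.] [ 537. -227.   63.]
400 480 [ 424. -255.   30.] [ 449. -228.   48.]
```

Call:
step_arm --deltas '[[[0,2,-2,-8,0,0,0],[0,0,0,-8,0,0,0],[0,0,0,-5,0,0,0],[0,0,0,-2,0,0,0],[0,0,0,-2,0,0,0],[0,0,0,-1,0,0,0],[0,0,0,0,0,0,0],[0,0,0,0,0,0,0]]]'

```text
clock: 6.5
eef_pos: [556.2, -128.9, 45.8]
tool_rot: [-3.141, 0.001, 1.732]
force: [-0.3, -0.1, -2.3]
width: 15.4
```

Call:
step_arm --deltas '[[[0,-1,1,-1,0,0,0],[0,0,0,-1,0,0,0],[0,0,0,0,0,0,0],[0,0,0,0,0,0,0]]]'

```text
clock: 6.83
eef_pos: [555.1, -127.9, 43.8]
tool_rot: [-3.141, 0.001, 1.732]
force: [-0.1, 0.4, -3.7]
width: 15.4
```

Call:
step_arm --deltas '[[[0,0,0,-1,0,0,0],[0,0,0,0,0,0,0],[0,0,0,0,0,0,0]]]'

```text
clock: 7.08
eef_pos: [555.2, -128.0, 43.5]
tool_rot: [-3.141, 0.002, 1.732]
force: [-2.3, -0.4, 6.0]
width: 15.2
```

Contact is confirmed: the vertical force went from -3 to +6 N. I'll release.

Call:
step_arm --deltas '[[[0.1,0,0,0.5,0,0,0],[0.25,0,0,0,0,0,0],[0.4,0,0,0,0,0,0],[0.5,0,0,0,0,0,0],[0.5,0,0,0,0,0,0],[0.5,0,0,0,0,0,0]]]'

```text
clock: 7.58
eef_pos: [555.2, -127.9, 43.2]
tool_rot: [-3.141, 0.001, 1.732]
force: [0.2, -0.7, 0.4]
width: 42.7
```

Call:
step_arm --deltas '[[[0.5,0,0,3,0,0,0],[0.5,0,0,6,0,0,0],[0.5,0,0,12,0,0,0],[0.5,0,0,20,0,0,0],[0.5,0,0,20,0,0,0],[0.3,0,0,10,0,0,0],[0,0,0,0,0,0,0],[0,0,0,0,0,0,0]]]'

```text
clock: 8.25
eef_pos: [555.3, -128.2, 114.9]
tool_rot: [3.141, 0.002, 1.731]
force: [-0.3, 1.0, 0.1]
width: 7.0
```

Run:
```python
from m import *
s=ctrl.read_state();print({k:np.round(s[k],3) for k in("clock","qpos","eef_pos","tool_rot","force","width")})
im,d=ctrl.get_image("side");cv2.imwrite("pics/side6.png",im[100:290,220:480,::-1].repeat(3,0).repeat(3,1));np.save("side6.npy",d)
b,w,r,V=masks(im);m=roi(r,285,170,320,200);ys,xs=np.nonzero(m)
P=depthpts("side",np.c_[xs,ys],d[ys,xs]);print(np.round(np.percentile(P,[5,50,95],axis=0),1))
im,d=ctrl.get_image("top");cv2.imwrite("pics/top6.png",im[:,:,::-1])
b,w,r,V=masks(im)
rect("top",roi(r,340,140,375,175),29,"red z29")
```

```text
{'clock': np.float64(8.25), 'qpos': array([ 0.568,  0.756, -0.626,  1.845,  0.634,  0.75 , -0.249]), 'eef_pos': array([ 555.328, -128.24 ,  114.864]), 'tool_rot': array([3.141e+00, 2.000e-03, 1.731e+00]), 'force': array([-0.306,  0.979,  0.115]), 'width': np.float64(7.041)}
[[531.4 -69.2  29.8]
 [545.3 -61.7  31.1]
 [556.7 -51.4  32.5]]
top red z29 [542.7 -59.1] [29.1 21.1] long axis deg 9.32 px [351 148] [366 166]
```

View pics/side6.png

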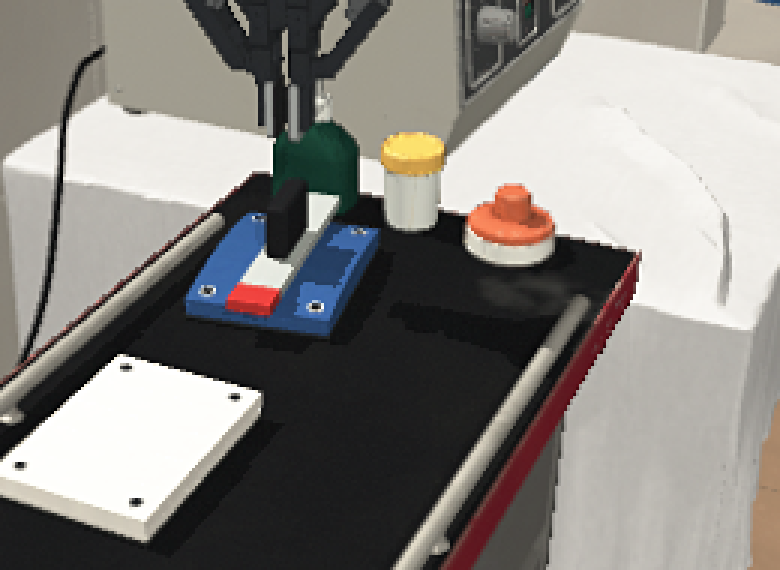

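View pics/top6.png

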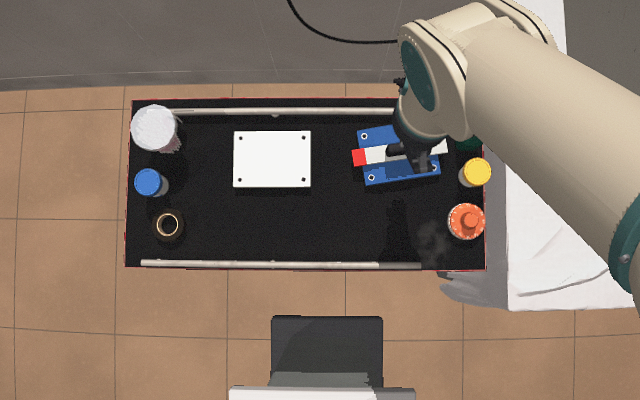

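The bar lies level on the cover with its centre at about (554,-127). I'll move over the red end at (543,-62) and lower.

Call:
step_arm --deltas '[[[0,-2,10,0,0,0,0],[0,-4,20,0,0,0,0],[0,-4,20,0,0,0,0],[0,-2,16,0,0,0,0],[0,0,0,0,0,0,0],[0,0,0,-20,0,0,0],[0,0,0,-25,0,0,0],[0,0,0,-15,0,0,0],[0,0,0,-10,0,0,0],[0,0,0,0,0,0,0]]]'

```text
clock: 9.18
eef_pos: [541.4, -62.1, 41.9]
tool_rot: [-3.137, 0.0, 1.732]
force: [-0.9, -0.7, 0.5]
width: -0.0
```

Call:
step_arm --deltas '[[[0,0,0,0,0,0,0],[0,0,0,0,0,0,0]]]'

```text
clock: 9.35
eef_pos: [543.7, -61.8, 44.8]
tool_rot: [3.141, 0.001, 1.732]
force: [0.8, -0.0, 0.6]
width: -0.3
```

Run:
```python
from m import *
s=ctrl.read_state();print({k:np.round(s[k],3) for k in("clock","eef_pos","tool_rot","force","width")})
im,d=ctrl.get_image("side");cv2.imwrite("pics/side7.png",im[100:290,220:480,::-1].repeat(3,0).repeat(3,1))
```

```text
{'clock': np.float64(9.35), 'eef_pos': array([543.65 , -61.836,  44.824]), 'tool_rot': array([3.141e+00, 1.000e-03, 1.732e+00]), 'force': array([ 0.766, -0.012,  0.606]), 'width': np.float64(-0.32)}
```

View pics/side7.png

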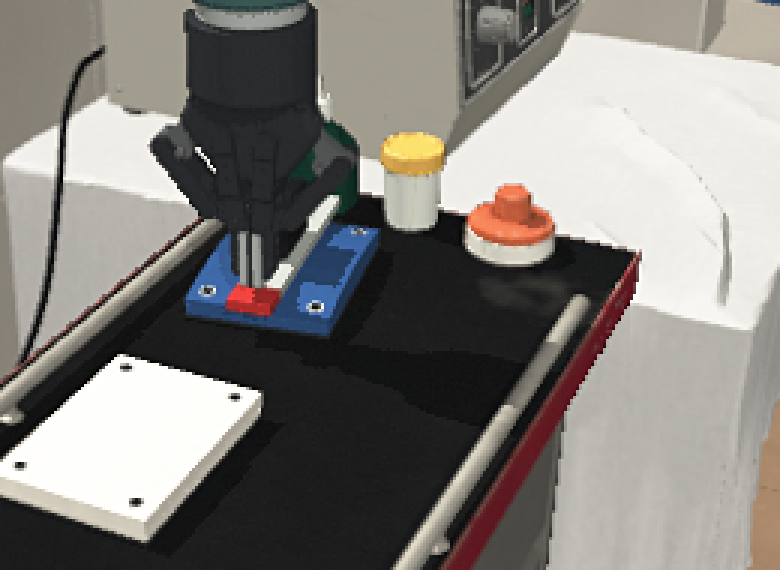

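The closed tips stand just above the red end, crop pixel (253,288). I'll press down slowly.

Call:
step_arm --deltas '[[[0,0,0,-4,0,0,0],[0,0,0,-3,0,0,0],[0,0,0,-2,0,0,0],[0,0,0,-2,0,0,0],[0,0,0,-2,0,0,0],[0,0,0,-1,0,0,0],[0,0,0,0,0,0,0],[0,0,0,0,0,0,0]]]'

```text
clock: 10.07
eef_pos: [543.4, -61.3, 31.5]
tool_rot: [3.141, 0.001, 1.732]
force: [-3.0, 0.3, 12.5]
width: 0.1
```

Call:
step_arm --deltas '[[[0,0,0,-1,0,0,0],[0,0,0,0,0,0,0],[0,0,0,0,0,0,0]]]'

```text
clock: 10.32
eef_pos: [543.4, -61.3, 31.3]
tool_rot: [3.141, 0.002, 1.732]
force: [-4.7, 1.0, 20.6]
width: -0.4
```

```bash
cat > tilt.py <<'E'
from m import *
import sys
n=sys.argv[1]
s=ctrl.read_state();print({k:np.round(s[k],3) for k in("clock","eef_pos","tool_rot","force","width")})
im,d=ctrl.get_image("side");cv2.imwrite(f"pics/{n}.png",im[100:290,220:480,::-1].repeat(3,0).repeat(3,1))
b,w,r,V=masks(im);dd=np.array([-.161,.987])
for k,m in (("red",roi(r,285,170,320,210)),("white",roi(w,295,160,336,197))):
    ys,xs=np.nonzero(m);P=depthpts("side",np.c_[xs,ys],d[ys,xs]);ok=(P[:,2]>12)&(P[:,2]<45)&(P[:,1]>-215);P=P[ok]
    al=(P[:,:2]-[554,-127])@dd
    for lo in range(-80,80,20):
        q=P[(al>lo)&(al<lo+20)]
        if len(q)>5:print(k,lo,len(q),np.round(np.percentile(q[:,2],[50,80]),1))
E
python3 tilt.py side8
```

```text
{'clock': np.float64(10.317), 'eef_pos': array([543.416, -61.324,  31.303]), 'tool_rot': array([3.141e+00, 2.000e-03, 1.732e+00]), 'force': array([-4.699,  0.962, 20.648]), 'width': np.float64(-0.381)}
red 60 108 [22.4 24.1]
white -60 9 [42.3 42.8]
white 20 12 [29.2 29.8]
white 40 6 [27.4 27.5]
```

View pics/side8.png

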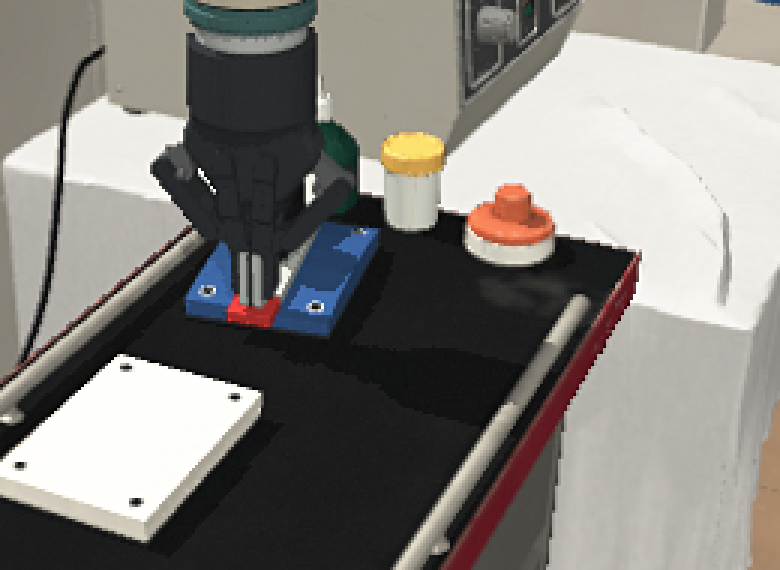

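The red end is rocked down firmly: red at about z 23, plain side at about z 42, roughly 8°, with 20 N on the tool. I'll raise slowly, then check the bar.

Call:
step_arm --deltas '[[[0,0,0,1,0,0,0],[0,0,0,2,0,0,0],[0,0,0,2,0,0,0],[0,0,0,2,0,0,0],[0,0,0,2,0,0,0],[0,0,0,4,0,0,0],[0,0,0,10,0,0,0],[0,0,0,20,0,0,0],[0,0,0,25,0,0,0],[0,0,0,16,0,0,0]]]'

```text
clock: 11.2
eef_pos: [543.5, -61.6, 115.4]
tool_rot: [3.141, 0.001, 1.732]
force: [0.7, 0.1, 0.8]
width: -0.1
```

Call:
step_arm --deltas '[[[0,0,0,0,0,0,0],[0,0,0,0,0,0,0]]]'

```text
clock: 11.37
eef_pos: [543.6, -62.1, 114.3]
tool_rot: [3.14, 0.002, 1.731]
force: [-0.3, -0.4, -0.4]
width: -0.1
```

```bash
python3 tilt.py side9
python3 - <<'E'
from m import *
im,d=ctrl.get_image("top");cv2.imwrite("pics/top9.png",im[:,:,::-1])
b,w,r,V=masks(im)
rect("top",roi(r,340,140,375,175),29,"red z29");rect("top",roi(w,430,130,460,165),29,"plain z29")
E
```

```text
{'clock': np.float64(11.367), 'eef_pos': array([543.58 , -62.147, 114.347]), 'tool_rot': array([3.140e+00, 2.000e-03, 1.731e+00]), 'force': array([-0.283, -0.45 , -0.408]), 'width': np.float64(-0.052)}
red 40 13 [31.  31.3]
red 60 122 [30.3 31.2]
white -80 42 [31.  31.7]
white -60 27 [30.9 31.5]
white -40 14 [30.3 31.1]
white 0 9 [30.3 30.8]
white 20 66 [30.6 31.4]
white 40 53 [30.9 31.3]
top red z29 [538.1 -54. ] [11.7 22. ] long axis deg 179.97 px [352 153] [359 166]Traceback (most recent call last):
  File "<stdin>", line 4, in <module>
  File "m.py", line 4, in rect
    c=max(cs,key=cv2.contourArea).reshape(-1,2)
      ~~~^^^^^^^^^^^^^^^^^^^^^^^^
ValueError: max() iterable argument is empty
```

View pics/side9.png

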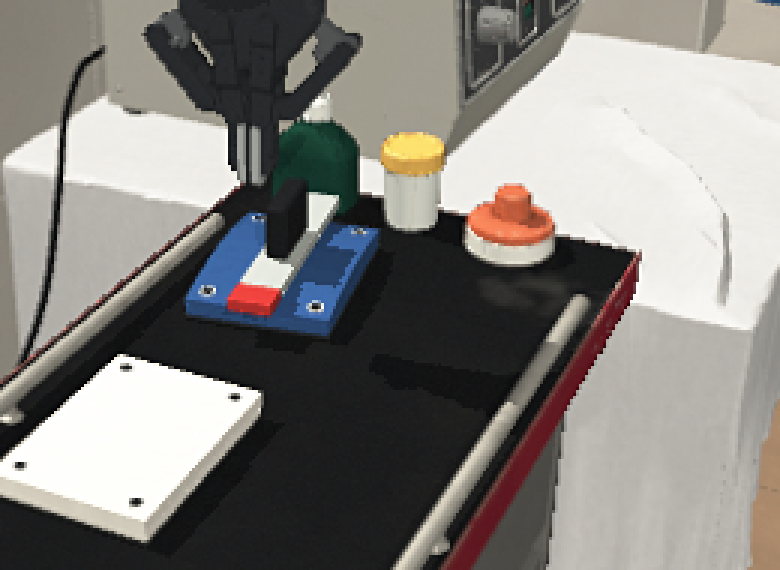

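View pics/top9.png

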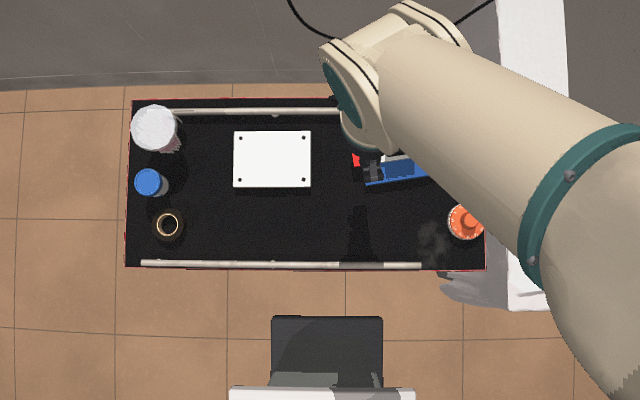

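The bar swung back level at z about 30.5–31 all along and hasn't moved. Next is the plain end, at (563,-184). I'm pressing at -58 mm to keep clear of the green bottle.

Call:
step_arm --deltas '[[[0,2,-10,0,0,0,0],[0,4,-24,0,0,0,0],[0,4,-26,0,0,0,0],[0,4,-26,0,0,0,0],[0,4,-24,0,0,0,0],[0,2,-12,0,0,0,0],[0,0,0,0,0,0,0],[0,0,0,0,0,0,0]]]'

```text
clock: 12.13
eef_pos: [562.5, -183.8, 112.5]
tool_rot: [-3.14, -0.0, 1.731]
force: [0.9, 0.6, 0.5]
width: 0.0
```

Call:
step_arm --deltas '[[[0,0,0,-10,0,0,0],[0,0,0,-20,0,0,0],[0,0,0,-20,0,0,0],[0,0,0,-12,0,0,0],[0,0,0,-7,0,0,0],[0,0,0,0,0,0,0],[0,0,0,0,0,0,0]]]'

```text
clock: 12.72
eef_pos: [563.3, -183.0, 44.2]
tool_rot: [-3.141, 0.0, 1.733]
force: [0.2, -0.6, -0.9]
width: 0.2
```

```bash
python3 tilt.py side10
```

```text
{'clock': np.float64(12.717), 'eef_pos': array([ 563.273, -182.99 ,   44.24 ]), 'tool_rot': array([-3.141,  0.   ,  1.733]), 'force': array([ 0.209, -0.591, -0.903]), 'width': np.float64(0.211)}
red 40 11 [30.2 30.9]
red 60 126 [30.3 31.3]
white -80 15 [31.1 31.4]
white -60 8 [31.2 31.7]
white -40 12 [30.6 31.1]
white 0 7 [31.3 31.4]
white 20 61 [30.6 31.2]
white 40 56 [30.8 31.4]
```

View pics/side10.png

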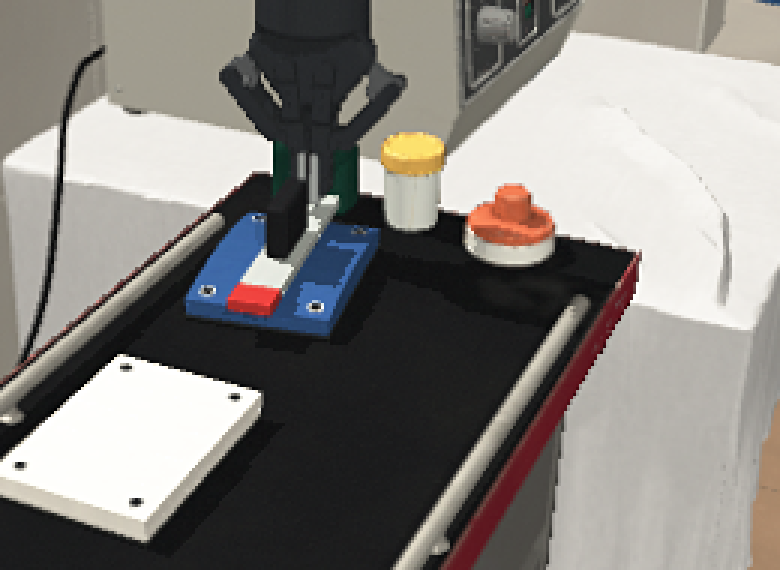

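The tips are above the plain end, crop pixel (315,200), clear of the bottle. I'll press.

Call:
step_arm --deltas '[[[0,0,0,-4,0,0,0],[0,0,0,-3,0,0,0],[0,0,0,-2,0,0,0],[0,0,0,-2,0,0,0],[0,0,0,-1.5,0,0,0],[0,0,0,-1,0,0,0],[0,0,0,0,0,0,0],[0,0,0,0,0,0,0]]]'

```text
clock: 13.43
eef_pos: [563.7, -185.0, 33.1]
tool_rot: [3.141, 0.004, 1.731]
force: [-3.8, -1.3, 18.1]
width: 0.1
```

```bash
python3 tilt.py side11
```

```text
{'clock': np.float64(13.433), 'eef_pos': array([ 563.747, -184.987,   33.137]), 'tool_rot': array([3.141, 0.004, 1.731]), 'force': array([-3.759, -1.308, 18.075]), 'width': np.float64(0.056)}
red 40 11 [44.2 44.5]
red 60 59 [42.4 44.4]
white 0 10 [37.3 38.1]
white 20 45 [39.5 40.1]
white 40 29 [42.3 43. ]
```

View pics/side11.png

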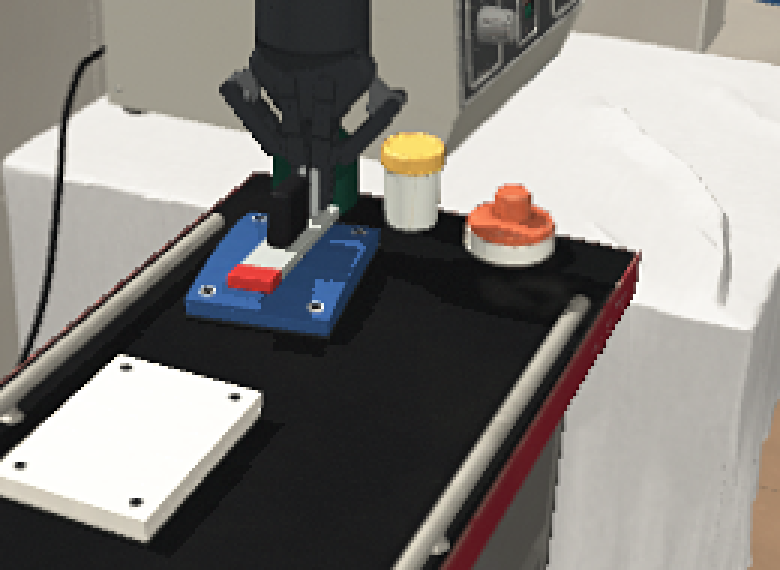

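The plain end is rocked down: the red end lifted to about z 44, roughly 8°, with 18 N on the tool. I'll hold briefly and retract.

Call:
step_arm --deltas '[[[0,0,0,0,0,0,0],[0,0,0,1,0,0,0],[0,0,0,2,0,0,0],[0,0,0,2,0,0,0],[0,0,0,2,0,0,0],[0,0,0,2,0,0,0],[0,0,0,4,0,0,0],[0,0,0,12,0,0,0],[0,0,0,25,0,0,0],[0,0,0,30,0,0,0]]]'

```text
clock: 14.32
eef_pos: [561.6, -183.5, 110.6]
tool_rot: [-3.137, -0.001, 1.732]
force: [1.4, -0.2, -0.9]
width: 0.3
```

Call:
step_arm --deltas '[[[0,0,0,40,0,0,0],[0,0,0,40,0,0,0],[0,-10,-30,10,0,0,0],[0,-10,-30,0,0,0,0],[0,-15,-30,0,0,0,0],[0,-15,-20,0,0,0,0],[0,0,0,0,0,0,0],[0,0,0,0,0,0,0],[0,0,0,0,0,0,0]]]'

```text
clock: 15.07
eef_pos: [513.5, -293.0, 201.4]
tool_rot: [3.141, 0.0, 1.733]
force: [-0.1, 0.2, -0.5]
width: 0.1
```

```bash
python3 tilt.py side12
python3 - <<'E'
from m import *
im,d=ctrl.get_image("top");cv2.imwrite("pics/top12.png",im[:,:,::-1])
b,w,r,V=masks(im)
rect("top",roi(r,340,140,375,175),29,"red z29");rect("top",roi(b,340,110,450,195),17,"blue")
rect("top",roi(w,225,120,320,195),18,"white")
E
```

```text
{'clock': np.float64(15.067), 'eef_pos': array([ 513.523, -292.966,  201.364]), 'tool_rot': array([3.141, 0.   , 1.733]), 'force': array([-0.124,  0.188, -0.495]), 'width': np.float64(0.055)}
red 40 12 [30.8 31. ]
red 60 120 [30.5 31.3]
white -80 36 [31.  31.6]
white -60 31 [30.7 31.3]
white -40 12 [30.6 31.3]
white 0 6 [30.6 31.3]
white 20 66 [30.8 31.3]
white 40 53 [31.  31.5]
top red z29 [542.8 -59. ] [28.9 21.1] long axis deg 9.82 px [351 148] [366 166]
top blue [ 523.4 -132.5] [ 34.2 130.3] long axis deg 99.21 px [362 155] [440 185]
top white [541.9  88.9] [ 95.1 130.1] long axis deg 90.17 px [233 131] [309 186]
```

View pics/top12.png

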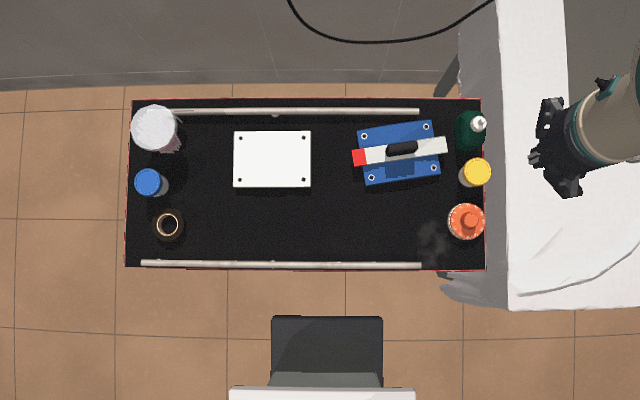

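View pics/side12.png

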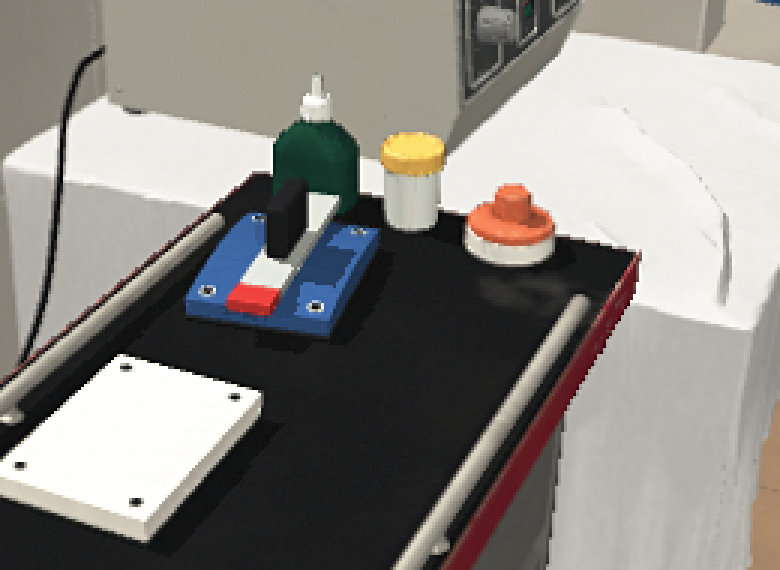

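The bar lies level and centred on the blue cover, top (400,152). Both covers are where they started, and the arm is well clear.

```bash
python3 -c "
from cell import ctrl
print(ctrl.finish_job())"
```

```text
the job is handed in; nothing more can be done
None
```

The job is done and handed in at about 15 s; `finish_job()` gives no verdict, so I can't confirm the judged result. I gripped the straightedge by its handle, set it down on the blue cover until the force showed contact, and let go. With closed fingers I then pressed the red end (about 20 N) and the plain end (about 18 N). The camera depth showed the bar rock by about 8° each time and swing back level.

**Last checks:**
- **Straightedge:** it lies level, within about 2 mm of the cover's centre and 1° of its length, measured with a calibration good to about 2 mm.
- **White cover:** it measures within 0.1 mm of where it started.
- **Blue cover:** its centre could not be re-measured, because the bar splits its outline in the top view. Its visible edges and angle match the start.
- **Arm:** the tool is clear of everything and reads no load.

**Checks that failed or disagreed:**
- **Plain end from above:** one top-view check of it failed because the arm was in the way; the side view covered it.
- **Depth reading:** the side camera's depth reads the bar's top about 2 mm high (31 mm instead of 29).
- **Bar position at the start:** the bar outline and the handle gave positions along y that differed by about 3 mm.

I pressed the plain end at -58 mm instead of -68 mm to keep the gripper clear of the green bottle; the rule asks only for beyond -40 mm.

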